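# Stand the clay pots in their saucers

### The arm

A 6-joint arm with a two-finger parallel gripper is mounted at the origin on the work surface. World frame = base frame: x ahead of the robot, y to its left, z up, the work surface at z = 0. Lengths are in m, angles in degrees, forces in N, time in s.
With the tool pointing down it reaches from about 0.3 to 0.775 m from the base axis. Payload 14.6 kg.
Tool frame: the origin (TCP) lies at the very end of the fingers, on their centre line; the grasp point (between the pads) lies 19 mm behind it; y points along the fingers, z is the direction in which the jaws open and shut, and the axes are right-handed (so a half turn about y gives the same grasp; the last joint's range is limited). The gripper opens to 94 mm and grips with 3 to 60 N. Pads are 16 mm wide; open, the fingers measure 119 mm over their backs; the gripper's body (75 mm by 177 mm) begins 78 mm behind the grasp point.
Start: joints at [63.507, 17.183, 87.147, -0, 75.671, -3.816], TCP at [0.212, 0.507, 0.205] pointing down, gripper open.
Joint ranges: [-173.82, 173.82], [-45.26, 126.66], [13.44, 144.39], [-59.66, 239.66], [0, 175.72], [-146.38, 146.38]. Speed limits (degrees/s): [127.2, 127.2, 147.25, 180, 180, 180].

### API

Orientations are given as a 3x3 rotation matrix whose columns are the frame's x, y, z axes.
In Python, from rig import arm gives the robot as it stands.
- The arm moves only by the tool move_arm, never from a script. Its argument "targets" is a list of rows, each a list of 7 numbers: the shift along the world's x, y, z in m, then the turn, a rotation vector about the world's x, y, z in degrees, then the opening, from 0 (shut) to 1 (fully open). A call has 1 to 12 rows; each row is the pose to reach, as a shift and turn from the pose commanded when the call began; what a row does not reach only later rows make up. A row lasts 1/8 s, in which the tool goes at most 62.5 mm and 10.7 degrees, less where a joint would pass 70% of its speed; a pose out of reach is approached as far as the arm can. A call with a gripper value outside its range is refused whole. The fingers move at their own pace and stop on an object; "newtons" is the grip in N (left out, the last holds). Time passes only in rows, so rows that repeat a pose let the fingers close. It gives the time, the measured TCP pose, the force and the opening at its end, in the units of the state.
- arm.get_obs(): the state, without advancing time (a new reading comes with each control period).
- arm.capture(name): name is "scene" or "side" or "wrist"; returns a dict with "pixels" (420x560x3 uint8, red, green, blue), "vfov" (degrees; the focal length in pixels is half the picture's height over the tangent of half this angle, whatever the lens; pixels are square), "cx", "cy" (the principal point, pixels), "eye" and "orientation" of the camera in the world; the wrist camera has in their place "hand_eye" (4x4, takes a point from camera to tool coordinates, whose origin is the TCP and whose axes are the tool frame's). Camera axes: x right, y up, looking along -z (the intrinsics and any distortion apply to the point x, -y, -z); pixel columns grow to the right and rows downward; lengths in m; the calibration is good to about 2 mm. A picture is of the moment at which its call begins: read the wrist's pose just before it. There is no depth.
- arm.close_job(): hands the job in, once; it reports no verdict.
The state is a dict: "time": time; "qpos": joint angles; "qvel": joint speeds; "joint_efforts": joint torques, N m; "eef_pos": TCP position; "tool_rot": TCP orientation; "ft_force": force on the tool from outside, world axes, zero at the start; "wrist_torque": the same for the moment, N m; "opening": finger opening in m.
Only numpy, scipy, OpenCV 4.12 (cv2) and the standard library are available. Lean on these libraries where they do the work, as an engineer would, in place of code of your own. Each camera call takes 0.05 s, during which the arm holds its last target. There are 200 camera calls.

### The job

Get the four clay pots ready for sowing: stand each one upright in the saucer made for its shape and size, flat on the saucer's floor, with the square and the oblong pot lined up with the sides of theirs. Leave the saucers where they lie, set the pots down gently without dropping them, and do not disturb the dish of seeds.

Things in the scene. Friction and masses are not known exactly. Their poses are not given: they have to be found in the camera images.
- large_round_pot: The larger round clay pot, hollow, open at the top with a drain hole in its floor; the upright band round its rim (its collar) is the place to grip. 64 mm high; 66 mm across the collar, which is the top 18 mm; tapering to a 50 mm foot; about 150 g, stands upright. Origin at the centre of its underside, z up.
- small_round_pot: The smaller round clay pot, hollow, open at the top with a drain hole in its floor; the upright band round its rim (its collar) is the place to grip. 46 mm high; 48 mm across the collar, which is the top 15 mm; tapering to a 32 mm foot; about 60 g, stands upright. Origin at the centre of its underside, z up.
- square_pot: Square clay pot, hollow, open at the top with a drain hole in its floor; the upright band round its rim (its collar) is the place to grip. 56 mm high; collar 60 x 60 mm, the top 17 mm; tapering to a 44 x 44 mm foot; about 130 g, stands upright. Its x and y axes are square to its sides. Origin at the centre of its underside, z up.
- oblong_pot: Oblong clay pot, hollow, open at the top with a drain hole in its floor; the upright band round its rim (its collar) is the place to grip. 52 mm high; collar 108 mm long (along its y) by 56 mm wide (along its x), the top 17 mm; tapering to a 94 x 42 mm foot; about 200 g, stands upright. Origin at the centre of its underside, z up.
- large_round_saucer: Saucer of the larger round pot: low round clay dish 80 mm across outside, 69 mm inside. The wall is upright and 5 mm thick, the whole saucer 12 mm high, the floor inside 5 mm above the underside. Loose on the bench. Origin at the centre of its underside, z up.
- small_round_saucer: Saucer of the smaller round pot: low round clay dish 59 mm across outside, 48 mm inside. The wall is upright and 5 mm thick, the whole saucer 12 mm high, the floor inside 5 mm above the underside. Loose on the bench. Origin at the centre of its underside, z up.
- square_saucer: Saucer of the square pot: low square clay tray 73 x 73 mm outside, 63 x 63 mm inside, sides square to its x and y axes. The wall is upright and 5 mm thick, the whole saucer 12 mm high, the floor inside 5 mm above the underside. Loose on the bench. Origin at the centre of its underside, z up.
- oblong_saucer: Saucer of the oblong pot: low oblong clay tray 123 mm long (along its y) by 71 mm wide (along its x) outside, 113 x 61 mm inside. The wall is upright and 5 mm thick, the whole saucer 12 mm high, the floor inside 5 mm above the underside. Loose on the bench. Origin at the centre of its underside, z up.
- seed_dish: Small white china dish of seeds among the pots, 66 mm across and 14 mm high, loose; to be left alone. Origin at the centre of its underside, z up.
Things that resemble listed ones, but are neither listed nor needed, are in the scene too. Leave any red look-alike of the square_saucer alone.

How it is judged:
By the outcome, as a careful person would: the job done as asked, in the order asked, and still so for the second after the job is handed in, with the robot touching nothing.
It also fails if it takes over 99 s, if anything falls off the work surface, if the arm or the gripper's body presses on something with over 40 N, if the wrist force passes 120 N, or if a joint passes its speed limit or range.

## Working session

There is one attempt and no reset: what is moved stays moved. The work goes in short steps, Python scripts to look and compute and a tool call to move; the robot and the scene stay as the last step left them, time stands still between calls to the robot, and variables do not carry over. Pictures are saved under pics/ and viewed, on a budget of 14 in all, crops included, one or two more only if the job needs it, and the job is handed in when it is done.

Besides the shell and the picture viewer there is one more tool, called after "Emit:" as a command line: name --pt "numbers of a row" for each row, then --argument value for the rest. move_arm: Moves the arm, as the interface text tells. Its arguments: {"type":"object","properties":{"targets":{"type":"array"},"newtons":{"type":"number"}},"required":["targets"]}

```bash
ls; mkdir -p pics
python3 - <<'E'
from rig import arm
import cv2,numpy as np
o=arm.get_obs();print({k:np.round(v,4).tolist() for k,v in o.items()})
for n in("scene","side","wrist"):
    c=arm.capture(n);cv2.imwrite(f"pics/{n}0.png",c["pixels"][:,:,::-1])
    print(n,{k:(np.round(v,5).tolist() if not isinstance(v,str) else v) for k,v in c.items() if k!="pixels"})
E
```

```text
pics
{'time': 0.0, 'qpos': [63.5073, 17.2141, 87.1805, -0.0001, 75.6705, -3.8154], 'qvel': [-0.068, 0.0281, 0.0252, -0.0105, -0.0239, -0.021], 'joint_efforts': [-0.0036, -53.18, -35.2744, 0.0707, 0.0243, -0.0001], 'eef_pos': [0.2119, 0.5072, 0.2049], 'tool_rot': [[0.9227, -0.0005, 0.3855], [-0.3855, -0.001, 0.9227], [-0.0001, -1.0, -0.0011]], 'ft_force': [-0.4066, -0.9441, -0.1952], 'wrist_torque': [0.0206, -0.0397, 0.0113], 'opening': 0.0938}
scene {'vfov': 48.94915, 'cx': 277.95716, 'cy': 207.77632, 'eye': [1.09984, -0.41067, 0.85804], 'orientation': [[0.53938, -0.60742, 0.5832], [0.84206, 0.38897, -0.37367], [0.00013, 0.69264, 0.72129]]}
side {'vfov': 51.76954, 'cx': 273.79618, 'cy': 213.19504, 'eye': [-0.15661, -0.54951, 0.99894], 'orientation': [[0.68814, 0.54742, -0.47623], [-0.72557, 0.51515, -0.45626], [-0.00443, 0.65951, 0.75168]]}
wrist {'vfov': 62.6398, 'cx': 274.21954, 'cy': 206.13874, 'hand_eye': [[-0.00021, -0.97063, -0.24059, -0.07004], [-0.00017, 0.24059, -0.97063, -0.17905], [1.0, -0.00016, -0.00022, 0.00108], [0.0, 0.0, 0.0, 1.0]]}
```

Run:
```python
import cv2
for n in("scene","side"):
    a=cv2.imread(f"pics/{n}0.png");cv2.imwrite(f"pics/{n}0b.png",cv2.resize(a,(800,600),interpolation=cv2.INTER_CUBIC))
```

```text
(no output)
```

View pics/scene0b.png

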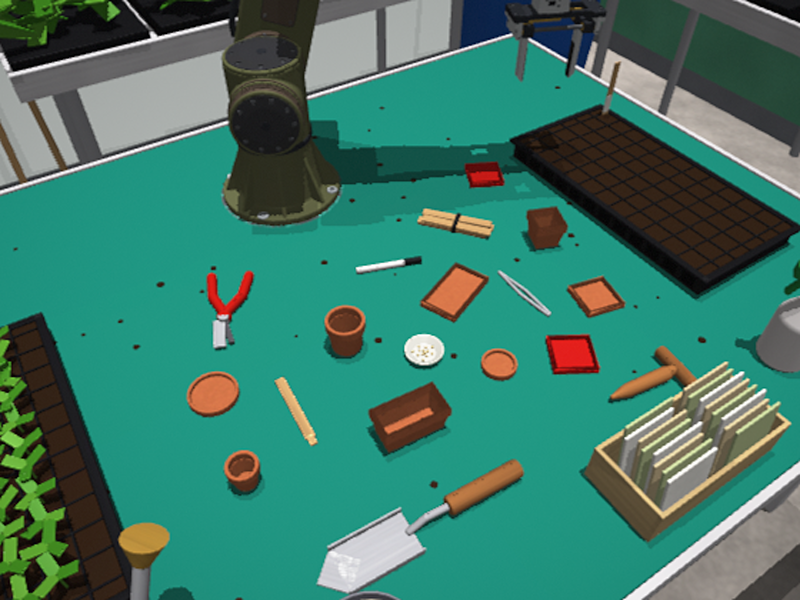

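View pics/side0b.png

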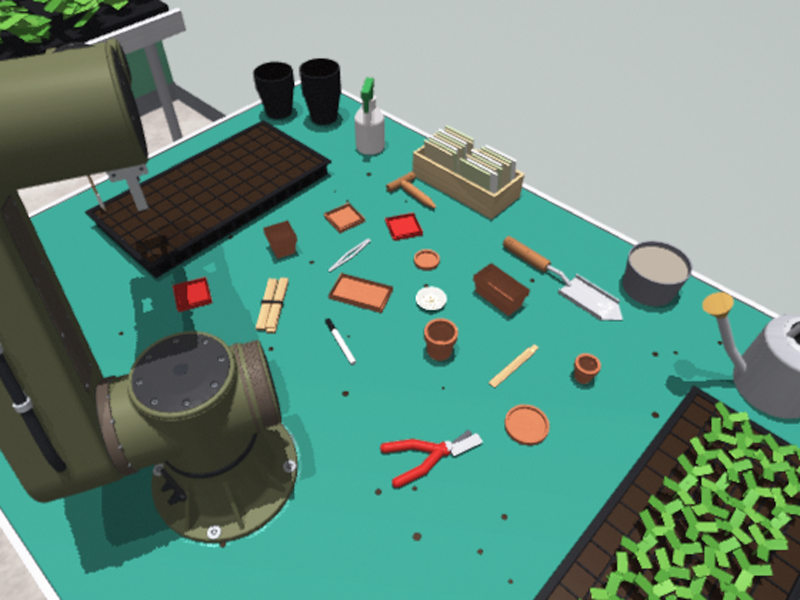

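Scene camera (800x600 view): large pot (345,330), small pot (243,470), oblong pot (410,417), square pot (546,228), whose stance is unclear. Saucers: large (213,393), small (499,363), square (596,296) and oblong (454,291). Red decoys are at (573,353) and (485,175), the dish at (424,350). I'll enlarge the crops to read them off.

```bash
cat > h.py <<'E'
import numpy as np,cv2
CAM={"scene":(48.94915,277.95716,207.77632,[1.09984,-0.41067,0.85804],[[0.53938,-0.60742,0.5832],[0.84206,0.38897,-0.37367],[0.00013,0.69264,0.72129]]),
"side":(51.76954,273.79618,213.19504,[-0.15661,-0.54951,0.99894],[[0.68814,0.54742,-0.47623],[-0.72557,0.51515,-0.45626],[-0.00443,0.65951,0.75168]])}
HE=np.array([[-0.00021,-0.97063,-0.24059,-0.07004],[-0.00017,0.24059,-0.97063,-0.17905],[1.0,-0.00016,-0.00022,0.00108],[0,0,0,1]])
def cam(n,obs=None):
    if n!="wrist":
        v,cx,cy,e,R=CAM[n];e=np.array(e);R=np.array(R)
    else:
        v,cx,cy=62.6398,274.21954,206.13874
        T=np.array(obs["tool_rot"]);R=T@HE[:3,:3];e=np.array(obs["eef_pos"])+T@HE[:3,3]
    return 210/np.tan(np.radians(v/2)),cx,cy,e,R
def proj(C,P):
    f,cx,cy,e,R=C;q=(np.atleast_2d(P)-e)@R
    return np.c_[cx-f*q[:,0]/q[:,2],cy+f*q[:,1]/q[:,2]]
def ray(C,uv,z):
    f,cx,cy,e,R=C;uv=np.atleast_2d(uv)
    d=np.c_[(uv[:,0]-cx)/f,-(uv[:,1]-cy)/f,-np.ones(len(uv))]@R.T
    return e+d*((z-e[2])/d[:,2])[:,None]
E
python3 - <<'E'
import cv2,numpy as np
a=cv2.imread("pics/scene0.png");b=cv2.imread("pics/side0.png")
# scene x 125-460,y 130-355
c=a[130:355,125:425];cv2.imwrite("pics/sc_crop.png",cv2.resize(c,None,fx=2.66,fy=2.66,interpolation=cv2.INTER_CUBIC))
s=[cv2.resize(a[y:y+70,x:x+93],(400,301),interpolation=cv2.INTER_CUBIC) for x,y in((345,130),(370,185))]
t=[cv2.resize(b[y:y+70,x:x+93],(400,301),interpolation=cv2.INTER_CUBIC) for x,y in((160,140),(310,165))]
cv2.imwrite("pics/comp.png",np.vstack([np.hstack(s),np.hstack(t)])[:600])
E
```

```text
(no output)
```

View pics/sc_crop.png

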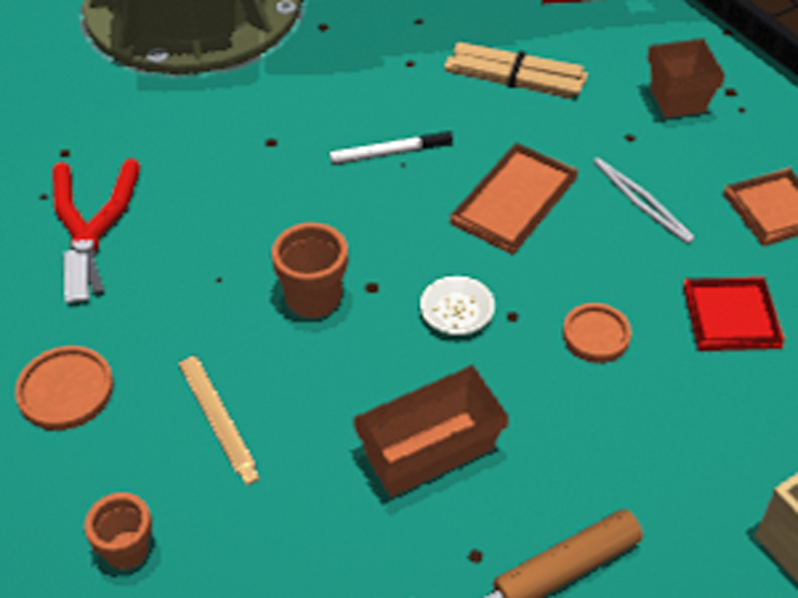

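View pics/comp.png

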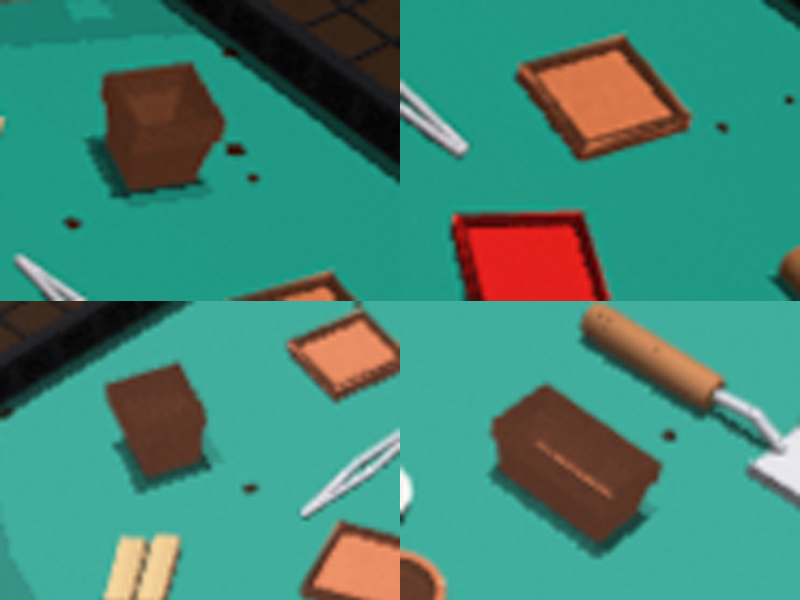

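All four pots stand upright. I'll fit convex silhouettes to both fixed views, starting from rough clicks.

```bash
cat > fit.py <<'E'
from h import *
from scipy.optimize import minimize
def rnd(d,z):
    t=np.linspace(0,2*np.pi,48);return np.c_[d/2*np.cos(t),d/2*np.sin(t),0*t+z]
def rect(a,b,z): return np.array([[sx*a/2,sy*b/2,z] for sx in(-1,1) for sy in(-1,1)])
M={"LP":np.vstack([rnd(.050,0),rnd(.066,.046),rnd(.066,.064)]),"SP":np.vstack([rnd(.032,0),rnd(.048,.031),rnd(.048,.046)]),
"QP":np.vstack([rect(.044,.044,0),rect(.06,.06,.039),rect(.06,.06,.056)]),"OP":np.vstack([rect(.042,.094,0),rect(.056,.108,.035),rect(.056,.108,.052)]),
"LS":np.vstack([rnd(.08,0),rnd(.08,.012)]),"SS":np.vstack([rnd(.059,0),rnd(.059,.012)]),
"QS":np.vstack([rect(.073,.073,0),rect(.073,.073,.012)]),"OS":np.vstack([rect(.071,.123,0),rect(.071,.123,.012)]),"SD":np.vstack([rnd(.045,0),rnd(.066,.014)])}
def pts(k,p):
    c,s=np.cos(p[2]),np.sin(p[2]);return M[k]@np.array([[c,s,0],[-s,c,0],[0,0,1]])+[p[0],p[1],p[3] if len(p)>3 else 0]
def mask(img,white=False):
    r,g,b=[img[:,:,i].astype(int) for i in range(3)]
    return ((r>b+8)&(r>g-(0 if white else -5)) if not white else (r>130)).astype(np.float32)
def cost(k,p,views):
    tot=0
    for C,m in views:
        uv=proj(C,pts(k,p));c=uv.mean(0);x0,y0=(c-60).astype(int)
        x0=max(x0,0);y0=max(y0,0);w=m[y0:y0+120,x0:x0+120];S=4
        im=np.zeros((w.shape[0]*S,w.shape[1]*S),np.uint8)
        h=cv2.convexHull((((uv-[x0,y0]+.5)*S-.5)*16).round().astype(np.int32))
        cv2.fillConvexPoly(im,h,255,cv2.LINE_8,4)
        a=cv2.resize(im,(w.shape[1],w.shape[0]),interpolation=cv2.INTER_AREA)/255.
        # consider only the component neighbourhood
        nb=cv2.dilate((a>0).astype(np.uint8),np.ones((13,13)))
        tot+=np.abs(a-w)[nb>0].sum()/a.sum()
    return tot
def fit(k,p,views,yaw):
    x0=np.array(p,float);n=3 if yaw else 2
    f=lambda v:cost(k,np.r_[v[:2],v[2]/10 if yaw else 0],views)
    v=np.r_[x0[:2],x0[2]*10][:n]
    for d in(.015,.004):
        sim=np.vstack([v]+[v+np.eye(n)[i]*(d if i<2 else d*150) for i in range(n)])
        r=minimize(f,v,method="Nelder-Mead",options=dict(initial_simplex=sim,xatol=1e-4,fatol=1e-5));v=r.x
    return np.r_[v[:2],v[2]/10 if yaw else 0],r.fun
E
cat > f0.py <<'E'
from fit import *
im={n:cv2.imread(f"pics/{n}0.png")[:,:,::-1] for n in("scene","side")}
sc=cam("scene");o=lambda x,y:(125+x/2.66,130+y/2.66)
z=lambda uv,h:ray(sc,[uv],h)[0]
g={"LP":(z(o(310,252),.064),0),"SP":(z(o(119,518),.046),0),"LS":(z(o(64,386),.012),0),"SS":(z(o(597,331),.012),0),"SD":(z(o(457,304),.014),0)}
def poly(uv,h):
    P=ray(sc,uv,h);d=P[1]-P[0];e=P[2]-P[1];print("sides",np.linalg.norm(d[:2]).round(3),np.linalg.norm(e[:2]).round(3))
    l=d if np.linalg.norm(d)>np.linalg.norm(e) else e
    return (P[0]+P[2])/2,np.arctan2(-l[0],l[1])
g["OP"]=poly([o(355,423),o(473,367),o(507,418)],.052)
g["OS"]=poly([o(451,215),o(517,146),o(577,173)],.012)
g["QP"]=poly([(345+x/4.3,130+y/4.3) for x,y in((103,75),(192,63),(224,125))],.056)
g["QS"]=poly([(370+x/4.3,185+y/4.3) for x,y in((517,70),(626,37),(690,122))],.012)
for k,(c,y) in g.items():
    out=[]
    for ns in(("scene","side"),("scene",),("side",)):
        v=[(cam(n),mask(im[n],k=="SD")) for n in ns]
        p,f=fit(k,[c[0],c[1],y],v,k[0] in"QO")
        out.append(f"{p[0]*1e3:.1f},{p[1]*1e3:.1f},{np.degrees(p[2]):.1f} ({f:.2f})")
    print(k,c[:2].round(3),round(np.degrees(y),1),"|"," | ".join(out))
E
python3 f0.py
```

```text
sides 0.108 0.055
sides 0.118 0.068
sides 0.06 0.062
sides 0.081 0.072
LP [ 0.458 -0.099] 0.0 | 453.2,-97.9,0.0 (0.15) | 453.2,-97.9,0.0 (0.07) | 453.6,-97.3,0.0 (0.08)
SP [ 0.597 -0.34 ] 0.0 | 595.6,-342.7,0.0 (0.18) | 595.5,-342.9,0.0 (0.07) | 595.7,-341.9,0.0 (0.10)
LS [ 0.436 -0.327] 0.0 | 430.7,-325.9,0.0 (0.12) | 430.6,-326.3,0.0 (0.06) | 431.2,-325.5,0.0 (0.06)
SS [0.631 0.086] 0.0 | 627.1,89.5,0.0 (0.19) | 626.9,89.1,0.0 (0.07) | 628.3,90.5,0.0 (0.11)
SD [ 0.542 -0.   ] 0.0 | 540.5,0.2,0.0 (0.14) | 540.5,-0.5,0.0 (0.04) | 540.8,1.6,0.0 (0.06)
OP [ 0.653 -0.102] -2.9 | 648.0,-99.8,-4.7 (0.13) | 648.9,-100.6,-4.2 (0.05) | 646.5,-98.8,-4.8 (0.07)
OS [0.457 0.125] 21.6 | 453.4,127.0,23.6 (0.13) | 454.0,126.3,24.0 (0.06) | 453.8,127.3,22.9 (0.07)
QP [0.432 0.356] -113.8 | 427.3,358.9,-114.9 (0.18) | 428.7,358.4,-115.2 (0.08) | 426.3,359.6,-113.4 (0.09)
QS [0.733 0.526] -12.1 | 754.2,441.5,24.3 (1.99) | 747.9,526.2,-12.1 (1.00) | 782.9,476.2,-3.5 (1.00)
```

```bash
sed -i 's/((517,70),(626,37),(690,122))/((117,70),(226,37),(290,122))/' f0.py
cat >> f0.py <<'E'
print("tray edge",ray(sc,[(364,108),(488,203)],0).round(3)[:,:2].tolist(), "decoy red near/seeds box",ray(sc,[(383,234),(419,262)],.012).round(3)[:,:2].tolist())
E
python3 f0.py | egrep "QS|tray"
```

```text
QS [0.605 0.327] -11.1 | 599.8,332.0,-11.2 (0.18) | 600.2,331.1,-12.1 (0.06) | 599.2,334.3,-11.3 (0.12)
tray edge [[0.178, 0.512], [0.687, 0.504]] decoy red near/seeds box [[0.626, 0.194], [0.734, 0.206]]
```

Emit:
move_arm --pt "0.05 -0.035 0 0 0 0 1" --pt "0.1 -0.07 0 0 0 -1 1" --pt "0.15 -0.105 0 0 0 -2 1" --pt "0.2 -0.14 0 0 0 -2.2 1" --pt "0.215 -0.148 0 0 0 -2.2 1" --pt "0.215 -0.148 0 0 0 -2.2 1" --newtons 15

```text
time: 0.9
eef_pos: [0.4273, 0.3592, 0.2051]
tool_rot: [[0.907, -0.001, 0.422], [-0.422, -0.0, 0.907], [-0.0, -1.0, -0.0]]
ft_force: [0.7, 0.3, -1.0]
opening: 0.0939
```

```bash
cat > w.py <<'E'
import sys
from fit import *
from rig import arm
# usage: w.py picname KEY x y yawdeg [KEY x y yaw ...]  (mm); fits with wrist camera
o=arm.get_obs();c=arm.capture("wrist");im=c["pixels"];C=cam("wrist",o)
out=im[:,:,::-1].copy();a=sys.argv[2:]
for i in range(0,len(a),4):
    k=a[i];p=[float(a[i+1])/1e3,float(a[i+2])/1e3,np.radians(float(a[i+3]))]
    q,f=fit(k,p,[(C,mask(im))],k[0] in"QO") if k[-1]!="!" else (p,0)
    print(k,(q[:2]*1e3).round(1),np.degrees(q[2]).round(1),round(f,2))
    for pp,col in((p,(0,255,255)),(q,(255,0,0))):
        cv2.polylines(out,[cv2.convexHull(proj(C,pts(k,pp)).astype(np.int32))],True,col)
cv2.imwrite(f"pics/{sys.argv[1]}.png",out)
R=np.array(o["tool_rot"]);print("tcp",np.round(o["eef_pos"],4),"phi",np.degrees(np.arctan2(R[1,2],R[0,2])).round(1),"F",np.round(o["ft_force"],1),"open",round(o["opening"],4),"t",o["time"])
E
python3 w.py w1 QP 427.3 358.9 -114.9
```

```text
QP [427.7 359.4] -110.5 0.05
tcp [0.4273 0.3592 0.2051] phi 65.0 F [ 0.7  0.3 -1. ] open 0.0939 t 0.9
```

View pics/w1.png

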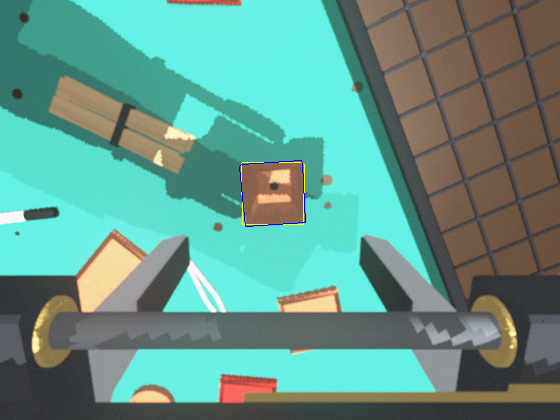

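Wrist view: the pot at about (273,193) is within 0.5 mm of the estimate, but its yaw is −110.5°. Turning 4.5° and descending.

Emit:
move_arm --pt "0 0 -0.05 0 0 4.5 1" --pt "0 0 -0.1 0 0 4.5 1" --pt "0 0 -0.14 0 0 4.5 1" --pt "0 0 -0.165 0 0 4.5 1" --pt "0 0 -0.1765 0 0 4.5 1" --pt "0 0 -0.1765 0 0 4.5 1" --pt "0 0 -0.1765 0 0 4.5 0.5" --pt "0 0 -0.1765 0 0 4.5 0.5" --pt "0 0 -0.1765 0 0 4.5 0.5" --pt "0 0 -0.1765 0 0 4.5 0.5"

```text
time: 2.2
eef_pos: [0.4272, 0.3594, 0.0292]
tool_rot: [[0.937, 0.0, 0.348], [-0.348, 0.0, 0.937], [0.0, -1.0, 0.0]]
ft_force: [-0.3, -1.3, 2.5]
opening: 0.06
```

Emit:
move_arm --pt "0 0 0.02 0 0 0 0.5" --pt "0 0 0.06 0 0 0 0.5" --pt "0.01 -0.01 0.11 0 0 -10 0.5" --pt "0.03 -0.03 0.15 0 0 -20 0.5" --pt "0.06 -0.06 0.176 0 0 -30 0.5" --pt "0.09 -0.09 0.176 0 0 -40 0.5" --pt "0.11 -0.11 0.176 0 0 -50 0.5" --pt "0.13 -0.13 0.176 0 0 -60 0.5" --pt "0.145 -0.14 0.176 0 0 -70 0.5" --pt "0.15 -0.145 0.176 0 0 -80.5 0.5" --pt "0.15 -0.145 0.176 0 0 -80.5 0.5"

```text
time: 3.58
eef_pos: [0.5771, 0.2141, 0.2045]
tool_rot: [[-0.188, -0.001, 0.982], [-0.982, -0.0, -0.188], [0.0, -1.0, -0.001]]
ft_force: [-0.7, 0.3, -2.0]
opening: 0.0598
```

```bash
python3 w.py w2 QS 599.8 332 -11.2 SS 627 89.5 0
```

```text
QS [601.1 331.2] -11.4 0.02
SS [603.9  80.1] 0.0 0.42
tcp [0.5771 0.2141 0.2045] phi -10.9 F [-0.7  0.3 -2. ] open 0.0598 t 3.575
```

View pics/w2.png

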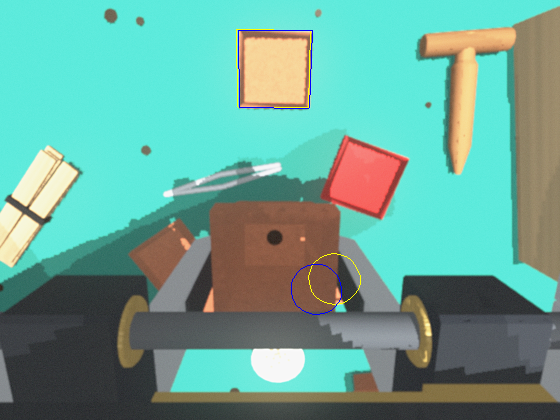

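Saucer at (275,68) in the wrist view: (601.1, 331.2) mm, yaw −11.4°. The pot sits square in the jaws. Placing.

Emit:
move_arm --pt "0.01 0.05 0 0 0 -0.5 0.5" --pt "0.02 0.1 0 0 0 -0.5 0.5" --pt "0.024 0.117 -0.03 0 0 -0.5 0.5" --pt "0.024 0.117 -0.08 0 0 -0.5 0.5" --pt "0.024 0.117 -0.125 0 0 -0.5 0.5" --pt "0.024 0.117 -0.15 0 0 -0.5 0.5" --pt "0.024 0.117 -0.16 0 0 -0.5 0.5" --pt "0.024 0.117 -0.165 0 0 -0.5 0.5" --pt "0.024 0.117 -0.168 0 0 -0.5 0.5" --pt "0.024 0.117 -0.169 0 0 -0.5 0.5" --pt "0.024 0.117 -0.17 0 0 -0.5 0.5" --pt "0.024 0.117 -0.17 0 0 -0.5 0.5"

```text
time: 5.12
eef_pos: [0.6011, 0.3315, 0.0351]
tool_rot: [[-0.197, 0.0, 0.98], [-0.98, 0.0, -0.197], [-0.0, -1.0, 0.0]]
ft_force: [0.2, 0.3, -2.0]
opening: 0.0601
```

Emit:
move_arm --pt "0 0 -0.0005 0 0 0 0.5" --pt "0 0 -0.001 0 0 0 0.5" --pt "0 0 -0.001 0 0 0 0.5"

```text
time: 5.5
eef_pos: [0.6011, 0.3315, 0.0343]
tool_rot: [[-0.197, 0.0, 0.98], [-0.98, 0.0, -0.197], [-0.0, -1.0, 0.0]]
ft_force: [-2.6, -1.1, 3.8]
opening: 0.0596
```

Emit:
move_arm --pt "0 0 0 0 0 0 0.75" --pt "0 0 0 0 0 0 0.85" --pt "0 0 0 0 0 0 0.85" --pt "0 0 0.03 0 0 0 0.85" --pt "0 0 0.08 0 0 0 0.85" --pt "0 -0.02 0.13 0 0 0 0.85" --pt "0.005 -0.06 0.17 0 0 1 0.9" --pt "0.01 -0.12 0.17 0 0 2 1" --pt "0.02 -0.18 0.17 0 0 3 1" --pt "0.03 -0.24 0.17 0 0 4 1" --pt "0.035 -0.3 0.17 0 0 5 1" --pt "0.04 -0.36 0.17 0 0 6.7 1"

```text
time: 7.0
eef_pos: [0.641, -0.0305, 0.2041]
tool_rot: [[-0.081, 0.0, 0.997], [-0.997, -0.0, -0.081], [-0.0, -1.0, 0.0]]
ft_force: [0.2, 0.6, -0.2]
opening: 0.094
```

Emit:
move_arm --pt "0.004 -0.06 0 0 0 0 1" --pt "0.007 -0.0715 0 0 0 0 1" --pt "0.007 -0.0715 0 0 0 0 1"

```text
time: 7.38
eef_pos: [0.6481, -0.1002, 0.2037]
tool_rot: [[-0.082, -0.0, 0.997], [-0.997, 0.0, -0.082], [-0.0, -1.0, -0.0]]
ft_force: [-0.2, 1.3, 0.2]
opening: 0.0943
```

```bash
python3 w.py w3 OP 648 -99.8 -4.7
python3 - <<'E'
from fit import *
from rig import arm
v=[]
for n in("scene","side"):
    im=arm.capture(n)["pixels"];cv2.imwrite(f"pics/{n}1.png",im[:,:,::-1])
a=cv2.imread("pics/scene1.png");cv2.imwrite("pics/chk1.png",np.hstack([cv2.resize(cv2.imread(f"pics/{n}1.png")[y:y+75,x:x+100],(400,300),interpolation=cv2.INTER_CUBIC) for n,x,y in(("scene",370,160),("side",190,110))]))
E
```

```text
OP [ 648.8 -100.4] -4.7 0.04
tcp [ 0.6481 -0.1002  0.2037] phi -4.7 F [-0.2  1.3  0.2] open 0.0943 t 7.375
```

View pics/chk1.png

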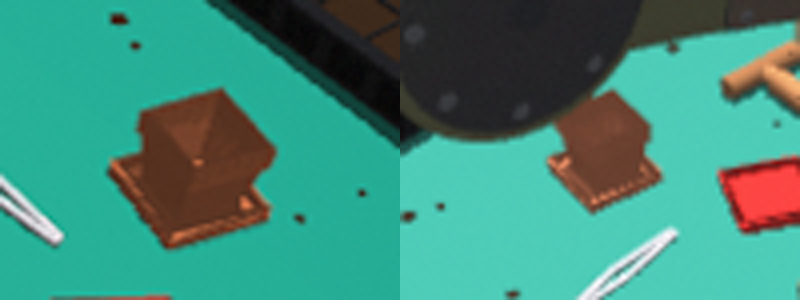

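View pics/w3.png

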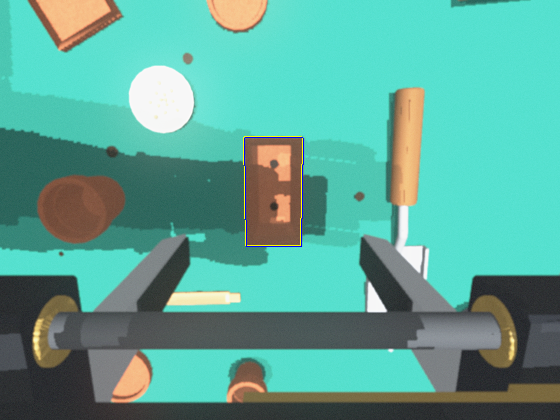

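The square pot stands aligned in its saucer. The oblong pot at (273,191) matches its estimate. Gripping it.

Emit:
move_arm --pt "0 0 -0.05 0 0 0 1" --pt "0 0 -0.1 0 0 0 1" --pt "0 0 -0.14 0 0 0 1" --pt "0 0 -0.165 0 0 0 1" --pt "0 0 -0.179 0 0 0 1" --pt "0 0 -0.179 0 0 0 1" --pt "0 0 -0.179 0 0 0 0.5" --pt "0 0 -0.179 0 0 0 0.5" --pt "0 0 -0.179 0 0 0 0.5" --pt "0 0 -0.179 0 0 0 0.5" --pt "0 0 -0.179 0 0 0 0.5" --newtons 20

```text
time: 8.9
eef_pos: [0.6481, -0.1001, 0.0252]
tool_rot: [[-0.082, 0.0, 0.997], [-0.997, -0.0, -0.082], [0.0, -1.0, 0.0]]
ft_force: [-1.0, -0.4, 1.9]
opening: 0.0563
```

Emit:
move_arm --pt "0 0 0.02 0 0 0 0.5" --pt "0 0 0.06 0 0 0 0.5" --pt "0 0 0.11 0 0 3 0.5" --pt "-0.02 0.01 0.16 0 0 10 0.5" --pt "-0.05 0.03 0.19 0 0 18 0.5" --pt "-0.09 0.05 0.2 0 0 25 0.5" --pt "-0.12 0.067 0.2 0 0 28.3 0.5" --pt "-0.127 0.071 0.2 0 0 28.3 0.5" --pt "-0.127 0.071 0.2 0 0 28.3 0.5"

```text
time: 10.02
eef_pos: [0.5212, -0.029, 0.2258]
tool_rot: [[0.4, 0.001, 0.916], [-0.916, -0.0, 0.4], [0.001, -1.0, 0.001]]
ft_force: [0.4, 1.0, -1.8]
opening: 0.0557
```

```bash
python3 w.py w4 OS 453.5 127 23.6
```

```text
OS [453.5 127.4] 23.5 0.03
tcp [ 0.5212 -0.029   0.2258] phi 23.6 F [ 0.4  1.  -1.8] open 0.0557 t 10.025
```

View pics/w4.png

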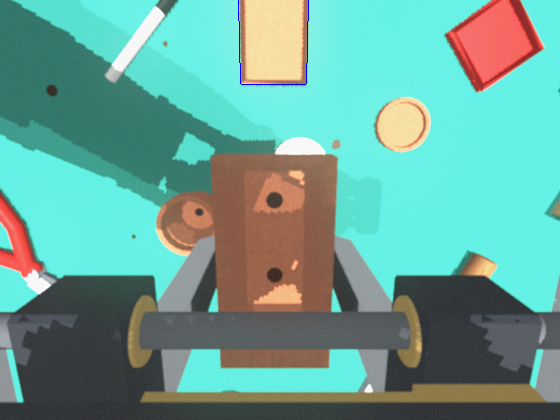

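The oblong saucer (273,40) agrees with its estimate at (453.5, 127.4) mm, 23.5°.

Emit:
move_arm --pt "-0.02 0.046 0 0 0 0 0.5" --pt "-0.04 0.092 0 0 0 0 0.5" --pt "-0.06 0.138 0 0 0 0 0.5" --pt "-0.0677 0.156 -0.03 0 0 0 0.5" --pt "-0.0677 0.156 -0.08 0 0 0 0.5" --pt "-0.0677 0.156 -0.13 0 0 0 0.5" --pt "-0.0677 0.156 -0.165 0 0 0 0.5" --pt "-0.0677 0.156 -0.183 0 0 0 0.5" --pt "-0.0677 0.156 -0.19 0 0 0 0.5" --pt "-0.0677 0.156 -0.193 0 0 0 0.5" --pt "-0.0677 0.156 -0.194 0 0 0 0.5" --pt "-0.0677 0.156 -0.194 0 0 0 0.5"

```text
time: 11.58
eef_pos: [0.4537, 0.127, 0.0315]
tool_rot: [[0.401, 0.001, 0.916], [-0.916, 0.0, 0.401], [0.0, -1.0, 0.001]]
ft_force: [-0.0, 0.4, -2.6]
opening: 0.056
```

Emit:
move_arm --pt "0 0 -0.0005 0 0 0 0.5" --pt "0 0 -0.001 0 0 0 0.5" --pt "0 0 -0.001 0 0 0 0.5"

```text
time: 11.95
eef_pos: [0.4536, 0.127, 0.0302]
tool_rot: [[0.401, 0.001, 0.916], [-0.916, 0.0, 0.401], [0.0, -1.0, 0.0]]
ft_force: [0.8, -2.2, 1.0]
opening: 0.0561
```

Emit:
move_arm --pt "0 0 -0.0004 0 0 0 0.5" --pt "0 0 -0.0004 0 0 0 0.72" --pt "0 0 -0.0004 0 0 0 0.85" --pt "0 0 -0.0004 0 0 0 0.85" --pt "0 0 0.03 0 0 0 0.85" --pt "0 0 0.08 0 0 0 0.9" --pt "0 -0.03 0.13 0 0 0 1" --pt "0 -0.08 0.174 0 0 0 1" --pt "0 -0.14 0.174 0 0 0 1" --pt "0 -0.2 0.174 0 0 0 1" --pt "0 -0.225 0.174 0 0 0 1" --pt "0 -0.225 0.174 0 0 0 1"

```text
time: 13.45
eef_pos: [0.4532, -0.0992, 0.2038]
tool_rot: [[0.398, -0.0, 0.917], [-0.917, 0.0, 0.398], [-0.0, -1.0, -0.0]]
ft_force: [0.0, 0.8, -0.4]
opening: 0.0942
```

```bash
python3 w.py w5 LP 453.3 -97.7 0
python3 - <<'E'
from fit import *
from rig import arm
o=[]
for n in("scene","side"):
    im=arm.capture(n)["pixels"][:,:,::-1];u=proj(cam(n),[[.4535,.127,.02]])[0].astype(int)
    o.append(cv2.resize(im[u[1]-38:u[1]+37,u[0]-50:u[0]+50],(400,300),interpolation=cv2.INTER_CUBIC))
cv2.imwrite("pics/chk2.png",np.hstack(o))
E
```

```text
LP [453.9 -97.5] 0.0 0.06
tcp [ 0.4532 -0.0992  0.2038] phi 23.5 F [ 0.   0.8 -0.4] open 0.0942 t 13.45
```

View pics/chk2.png

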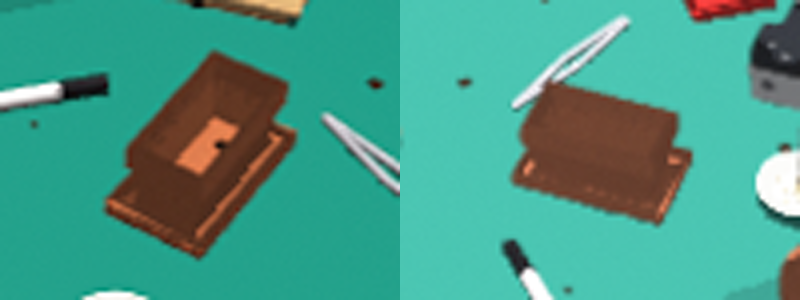

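The oblong pot is seated and aligned. Now the large round pot.

Emit:
move_arm --pt "0.0005 0.001 -0.05 0 0 0 1" --pt "0.0005 0.001 -0.1 0 0 0 1" --pt "0.0005 0.001 -0.135 0 0 0 1" --pt "0.0005 0.001 -0.155 0 0 0 1" --pt "0.0005 0.001 -0.1675 0 0 0 1" --pt "0.0005 0.001 -0.1675 0 0 0 1" --pt "0.0005 0.001 -0.1675 0 0 0 0.55" --pt "0.0005 0.001 -0.1675 0 0 0 0.55" --pt "0.0005 0.001 -0.1675 0 0 0 0.55" --pt "0.0005 0.001 -0.1675 0 0 0 0.55" --pt "0.0005 0.001 -0.1675 0 0 0 0.55"

```text
time: 14.98
eef_pos: [0.454, -0.0971, 0.0368]
tool_rot: [[0.401, 0.0, 0.916], [-0.916, -0.0, 0.401], [0.0, -1.0, 0.0]]
ft_force: [-1.7, 0.6, 7.1]
opening: 0.0644
```

Emit:
move_arm --pt "0 0 0.015 0 0 0 0.55" --pt "0 0 0.05 0 0 0 0.55" --pt "0 0 0.08 0 0 0 0.55" --pt "-0.003 -0.03 0.08 0 0 0 0.55" --pt "-0.008 -0.08 0.08 0 0 0 0.55" --pt "-0.013 -0.13 0.08 0 0 0 0.55" --pt "-0.018 -0.18 0.08 0 0 0 0.55" --pt "-0.0225 -0.22 0.08 0 0 0 0.55" --pt "-0.0232 -0.2288 0.08 0 0 0 0.55" --pt "-0.0232 -0.2288 0.08 0 0 0 0.55"

```text
time: 16.23
eef_pos: [0.4306, -0.3256, 0.1167]
tool_rot: [[0.4, -0.0, 0.916], [-0.916, 0.0, 0.4], [-0.0, -1.0, 0.0]]
ft_force: [-0.4, -0.1, -1.7]
opening: 0.0644
```

Run:
```python
from fit import *
from rig import arm
o=[]
for n in("scene","side"):
    c=arm.capture(n)["pixels"];im=c[:,:,::-1].copy()
    C=cam(n)
    p=[.4306,-.3259,0,.0808]
    im=cv2.resize(im,None,fx=4,fy=4,interpolation=cv2.INTER_CUBIC)
    cv2.polylines(im,[cv2.convexHull((proj(C,pts("LP",p))*4+1.5).astype(np.int32))],True,(255,0,0))
    cv2.polylines(im,[cv2.convexHull((proj(C,pts("LS",[.4308,-.3259,0]))*4+1.5).astype(np.int32))],True,(0,255,255))
    u=(proj(C,[[.431,-.326,.06]])[0]*4).astype(int);o.append(im[u[1]-200:u[1]+200,u[0]-200:u[0]+200])
cv2.imwrite("pics/chk3.png",np.hstack(o))
```

```text
(no output)
```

View pics/chk3.png

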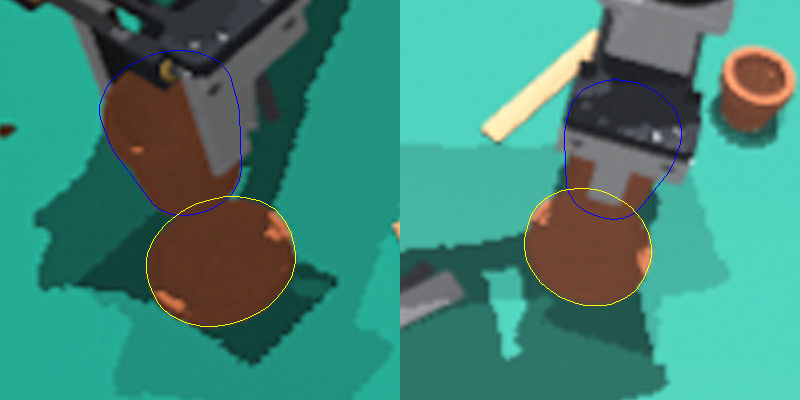

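The held pot hangs upright on its predicted outline, over the saucer. Lowering.

Emit:
move_arm --pt "0 0 -0.03 0 0 0 0.55" --pt "0 0 -0.055 0 0 0 0.55" --pt "0 0 -0.066 0 0 0 0.55" --pt "0 0 -0.071 0 0 0 0.55" --pt "0 0 -0.0735 0 0 0 0.55" --pt "0 0 -0.0742 0 0 0 0.55" --pt "0 0 -0.0746 0 0 0 0.55" --pt "0 0 -0.0746 0 0 0 0.55"

```text
time: 17.32
eef_pos: [0.4307, -0.3259, 0.0421]
tool_rot: [[0.401, 0.0, 0.916], [-0.916, -0.0, 0.401], [0.0, -1.0, 0.0]]
ft_force: [0.9, -0.4, -1.2]
opening: 0.0644
```

Emit:
move_arm --pt "0 0 -0.0005 0 0 0 0.55" --pt "0 0 -0.0008 0 0 0 0.55" --pt "0 0 -0.0008 0 0 0 0.55"

```text
time: 17.7
eef_pos: [0.4308, -0.326, 0.0418]
tool_rot: [[0.401, 0.0, 0.916], [-0.916, -0.0, 0.401], [0.001, -1.0, 0.0]]
ft_force: [-3.0, 2.4, 7.4]
opening: 0.0644
```

Emit:
move_arm --pt "0 0 -0.0008 0 0 0 0.8" --pt "0 0 -0.0008 0 0 0 0.9" --pt "0 0 -0.0008 0 0 0 0.9" --pt "0 0 0.03 0 0 0 0.9" --pt "0 0 0.08 0 0 0 0.9" --pt "0.03 -0.003 0.12 0 0 0 1" --pt "0.08 -0.008 0.16 0 0 0 1" --pt "0.13 -0.013 0.163 0 0 0 1" --pt "0.165 -0.0167 0.163 0 0 0 1" --pt "0.165 -0.0167 0.163 0 0 0 1" --pt "0.165 -0.0167 0.163 0 0 0 1"

```text
time: 19.08
eef_pos: [0.595, -0.3426, 0.2037]
tool_rot: [[0.401, -0.001, 0.916], [-0.916, 0.0, 0.401], [-0.001, -1.0, -0.0]]
ft_force: [-0.2, 0.1, -0.2]
opening: 0.0941
```

```bash
python3 w.py w6 SP 595.6 -342.7 0
```

```text
SP [ 596.4 -341.9] 0.0 0.08
tcp [ 0.595  -0.3426  0.2037] phi 23.6 F [-0.2  0.1 -0.2] open 0.0941 t 19.075
```

View pics/w6.png

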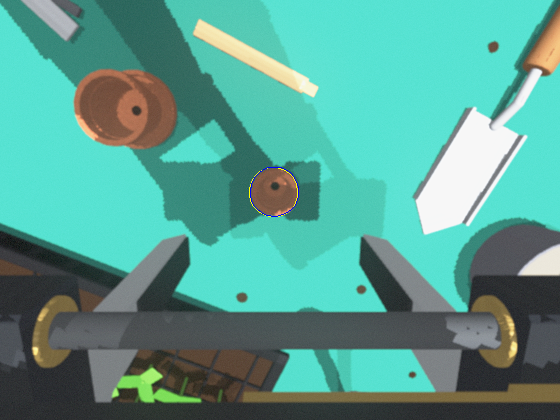

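Large pot is in its saucer (125,107), small pot at (273,191). A watering-can spout is nearby, so I'll check its position before descending.

Run:
```python
from h import *
for z in np.arange(.05,.3,.05): print(z,ray(cam("scene"),[(101,374)],z)[0].round(3),ray(cam("side"),[(503,212)],z)[0].round(3))
```

```text
0.05 [ 0.624 -0.485  0.05 ] [ 0.906 -0.457  0.05 ]
0.1 [ 0.654 -0.481  0.1  ] [ 0.85  -0.462  0.1  ]
0.15000000000000002 [ 0.683 -0.476  0.15 ] [ 0.794 -0.467  0.15 ]
0.2 [ 0.713 -0.471  0.2  ] [ 0.738 -0.472  0.2  ]
0.25 [ 0.742 -0.467  0.25 ] [ 0.682 -0.476  0.25 ]
```

The rose is at (0.72, −0.47), height 0.215. That is 0.17 m to the side, so it is clear.

Emit:
move_arm --pt "0.001 0.0005 -0.05 0 0 0 1" --pt "0.001 0.0005 -0.1 0 0 0 1" --pt "0.001 0.0005 -0.145 0 0 0 1" --pt "0.001 0.0005 -0.17 0 0 0 1" --pt "0.001 0.0005 -0.184 0 0 0 1" --pt "0.001 0.0005 -0.184 0 0 0 0.8" --pt "0.001 0.0005 -0.184 0 0 0 0.4" --pt "0.001 0.0005 -0.184 0 0 0 0.4" --pt "0.001 0.0005 -0.184 0 0 0 0.4" --pt "0.001 0.0005 -0.184 0 0 0 0.4" --pt "0.001 0.0005 -0.184 0 0 0 0.4" --pt "0.001 0.0005 -0.184 0 0 0 0.4" --newtons 12

```text
time: 20.62
eef_pos: [0.5967, -0.3421, 0.0203]
tool_rot: [[0.401, 0.0, 0.916], [-0.916, -0.0, 0.401], [0.0, -1.0, 0.0]]
ft_force: [-1.2, 0.7, 3.0]
opening: 0.0482
```

Emit:
move_arm --pt "0 0 0.02 0 0 0 0.4" --pt "0 0 0.07 0 0 0 0.4" --pt "0 0.01 0.12 0 0 0 0.4" --pt "0.01 0.04 0.16 0 0 0 0.4" --pt "0.02 0.09 0.184 0 0 0 0.4" --pt "0.03 0.14 0.184 0 0 0 0.4" --pt "0.04 0.19 0.184 0 0 0 0.4" --pt "0.055 0.24 0.184 0 0 0 0.4" --pt "0.068 0.29 0.184 0 0 0 0.4" --pt "0.0743 0.325 0.184 0 0 0 0.4" --pt "0.0743 0.331 0.184 0 0 0 0.4" --pt "0.0743 0.331 0.184 0 0 0 0.4"

```text
time: 22.12
eef_pos: [0.6708, -0.0114, 0.2048]
tool_rot: [[0.401, 0.001, 0.916], [-0.916, -0.0, 0.401], [0.0, -1.0, 0.0]]
ft_force: [0.1, -0.5, -0.6]
opening: 0.0484
```

```bash
python3 w.py w7 SS 627.2 89.6 0
```

```text
SS [628.   88.8] 0.0 0.03
tcp [ 0.6708 -0.0114  0.2048] phi 23.6 F [ 0.1 -0.5 -0.6] open 0.0484 t 22.125
```

View pics/w7.png

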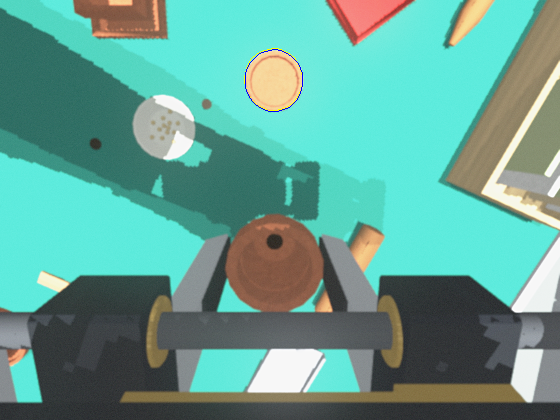

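Emit:
move_arm --pt "-0.02 0.046 0 0 0 0 0.4" --pt "-0.038 0.088 0 0 0 0 0.4" --pt "-0.043 0.1 -0.03 0 0 0 0.4" --pt "-0.043 0.1 -0.08 0 0 0 0.4" --pt "-0.043 0.1 -0.13 0 0 0 0.4" --pt "-0.043 0.1 -0.16 0 0 0 0.4" --pt "-0.043 0.1 -0.172 0 0 0 0.4" --pt "-0.043 0.1 -0.177 0 0 0 0.4" --pt "-0.043 0.1 -0.178 0 0 0 0.4" --pt "-0.043 0.1 -0.1787 0 0 0 0.4" --pt "-0.043 0.1 -0.1787 0 0 0 0.4"

```text
time: 23.55
eef_pos: [0.6282, 0.089, 0.026]
tool_rot: [[0.401, 0.001, 0.916], [-0.916, 0.0, 0.401], [0.0, -1.0, 0.001]]
ft_force: [0.8, -0.7, -0.9]
opening: 0.0482
```

Emit:
move_arm --pt "0 0 -0.0004 0 0 0 0.4" --pt "0 0 -0.0006 0 0 0 0.4" --pt "0 0 -0.0006 0 0 0 0.4"

```text
time: 23.92
eef_pos: [0.6282, 0.089, 0.0253]
tool_rot: [[0.401, 0.001, 0.916], [-0.916, 0.0, 0.401], [0.0, -1.0, 0.001]]
ft_force: [-2.5, -0.4, 5.4]
opening: 0.0483
```

Contact made. Releasing and retreating upwards, toward the robot side.

Emit:
move_arm --pt "0 0 -0.0006 0 0 0 0.6" --pt "0 0 -0.0006 0 0 0 0.75" --pt "0 0 -0.0006 0 0 0 0.75" --pt "0 0 0.03 0 0 0 0.75" --pt "0 0 0.08 0 0 0 0.75" --pt "0 0 0.13 0 0 0 0.75" --pt "-0.03 0 0.18 0 0 0 0.75" --pt "-0.07 0 0.22 0 0 0 0.75" --pt "-0.11 0 0.25 0 0 0 0.75" --pt "-0.15 0 0.28 0 0 0 0.75" --pt "-0.15 0 0.28 0 0 0 0.75"

```text
time: 25.3
eef_pos: [0.4771, 0.0891, 0.3076]
tool_rot: [[0.401, 0.005, 0.916], [-0.916, 0.001, 0.401], [0.002, -1.0, 0.005]]
ft_force: [0.4, -0.2, -0.7]
opening: 0.0706
```

```bash
python3 - <<'E'
from fit import *
from rig import arm
o=[]
P={"QP":(.6012,.3314,-11.4),"OP":(.4535,.1272,23.6),"LP":(.4308,-.3259,0),"SP":(.628,.0889,0)}
S={"QS":(.6011,.3312,-11.4),"OS":(.4535,.1274,23.5),"LS":(.4308,-.3259,0),"SS":(.628,.0888,0),"SD":(.5405,.0002,0)}
tiles=[]
for n in("scene","side"):
    c=arm.capture(n)["pixels"];im=cv2.resize(np.ascontiguousarray(c[:,:,::-1]),None,fx=3,fy=3,interpolation=cv2.INTER_CUBIC);C=cam(n);row=[]
    for D,z,col in((P,.005,(255,0,0)),(S,0,(0,255,255))):
        for k,p in D.items(): cv2.polylines(im,[cv2.convexHull((proj(C,pts(k,[p[0],p[1],np.radians(p[2]),z]))*3+1).astype(np.int32))],True,col)
    for k in("QS","OS","LS","SS"):
        u=(proj(C,[[*S[k][:2],.025]])[0]*3).astype(int);t=im[max(u[1]-140,0):u[1]+140,u[0]-100:u[0]+100];row.append(cv2.resize(t,(200,280)))
    tiles.append(np.hstack(row))
cv2.imwrite("pics/fin.png",np.vstack(tiles))
E
python3 w.py w8 QS 601 331 -11.4
```

```text
QS [602.3 332.8] -14.1 0.18
tcp [0.4781 0.0889 0.3046] phi 23.6 F [ 0.3 -0.1  0.1] open 0.0704 t 25.4
```

View pics/fin.png

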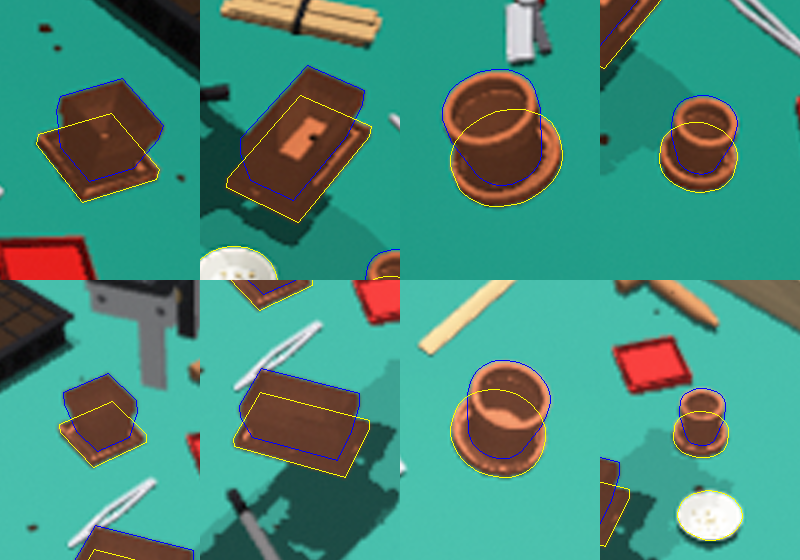

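All four pots match the outlines predicted for seated pots in both views. The saucers and seed dish haven't moved, so I'm handing in.

```bash
python3 -c "
from rig import arm
print(arm.close_job())"
```

```text
the job is handed in; nothing more can be done
None
```

All four pots stand upright in their own saucers, and I handed the job in at about 25 s of the 99 s allowed. I gripped each pot by its collar and lowered it slowly until the wrist force showed it touching the saucer floor. Then I let go and moved the arm clear.

**Last checks:** in both fixed cameras the pots matched, by eye, the outlines predicted for seated pots, and the square and oblong ones were lined up with their saucers. The saucers and the seed dish were where I first measured them. Contact came at the expected heights, with forces below 8 N.

**Disagreements:**
- **Square pot's angle:** the fixed cameras put it about 4° off before the grasp. The wrist camera corrected this.
- **Large pot's grip width:** the gripper read 64.4 mm on its 66 mm collar. The pot still hung and landed as predicted.
- **Last wrist fit:** a final fit of the square saucer fitted poorly (−14° instead of −11.4°), which I put down to the pot now standing in it. I relied on the fixed views there.

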